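Find the balance point of an unevenly weighted bar on the knife-edge stand

TASK

Find the balance point of the aluminium bar, which is unevenly loaded inside: pick it up, thread it endways through the window of the balance stand, and slide it along the knife edge until it balances there by itself, level and clear of both arrest posts. Then let go and leave it balanced. Be gentle with the knife and the stand (never press on them with more than about 1 kg), and leave the glassware, vials and weights around it where they are.

Things in the scene. Friction and masses are not known exactly. Their poses are not given: they have to be found in the camera images.
- bar: the bar: square aluminium tube 320 mm long, 20 x 20 mm, 150 g, black end plugs, black ring round its middle, thin marks every 20 mm. Origin at its geometric centre, x along its length. A slug fixed inside, unseen, puts its centre of mass up to 56 mm from the middle, towards either end. Starts flat on the bench, left of the stand, lying roughly left-right
- bar_end_a (a point): point on the bar's centre line near its +x end, 155 mm from the middle
- bar_end_b (a point): point on the bar's centre line near its -x end, 155 mm from the middle
- stand: fixed balance stand; origin: centre of its underside, z up; the bar is to lie along its y, roughly left-right. Base 76 x 210 (y) x 12 mm. In its middle an upright steel plate, 56 mm wide, 12 mm thick (y), 128 mm high, with a window 40 mm wide, from 80 to 120 mm above the bench, closed above by an 8 mm bridge: the bar can enter only endways, along y. A post stands on either side
- knife (a point): middle of the knife, the window's lower edge (brass): rigid, flat, 12 mm long along y, 80 mm above the bench; axes as the stand's. The bar stays level on it when its centre of mass is within about 5 mm of this point, else it tips 5 degrees within a second or so, heavy side down onto a post. If gripped while tipped it stays tipped: sliding it level then drives it into the knife or off it
- post_left (a point): top of the arrest post at y = +85 mm of the stand: 12 mm wide (x), 10 mm along y, rubber tipped, 73 mm above the bench, 7 mm lower than the knife. It catches the bar's heavy side; a balanced bar does not touch it
- post_right (a point): top of the other arrest post, the same, at y = -85 mm of the stand
- cylinder: tall glass measuring cylinder with a blue foot, 52 mm across, 188 mm high; a bystander, origin at the centre of its underside
- flask: conical glass flask with a dark red stopper, 66 mm across, 111 mm high; a bystander, origin at the centre of its underside
- beaker: empty glass beaker, about 75 mm across, 92 mm high; a bystander, origin at the centre of its underside
- vial_red: glass vial with a red cap, 27 mm across, 59 mm high; a bystander, origin at the centre of its underside
- vial_blue: glass vial with a blue cap, 27 mm across, 59 mm high; a bystander, origin at the centre of its underside
- weight_big: brass-coloured knobbed weight, 28 mm across, 35 mm high; a bystander, origin at the centre of its underside
- weight_small: brass-coloured knobbed weight, 22 mm across, 31 mm high; a bystander, origin at the centre of its underside

How it is judged (in metres and radians):
On the way:
1. the bar has been threaded through the window, with an end at least 60 mm out on either side of the knife (((y of bar_end_a in the frame of stand above 0.06 m and y of bar_end_b in the frame of stand below -0.06 m and z of bar in the frame of stand between 0.084 and 0.112 m) or (y of bar_end_b in the frame of stand above 0.06 m and y of bar_end_a in the frame of stand below -0.06 m and z of bar in the frame of stand between 0.084 and 0.112 m))), for 0.1 s.
At the end, for the whole second after the job is handed in: The bar lies through the stand's window on the knife, released and at rest, its whole weight on the stand, level within 1.7 degrees (so it touches neither arrest post), its ends at least 60 mm out on either side (((y of bar_end_a in the frame of stand above 0.06 m and y of bar_end_b in the frame of stand below -0.06 m and z of bar in the frame of stand between 0.084 and 0.112 m) or (y of bar_end_b in the frame of stand above 0.06 m and y of bar_end_a in the frame of stand below -0.06 m and z of bar in the frame of stand between 0.084 and 0.112 m)) and angle between bar's own x axis and vertical between 1.5408 and 1.6008 rad and z of bar in the frame of stand between 0.087 and 0.0935 m and contact force between bar and stand above 1.1 N and contact force between bar and the fingers below 0.01 N and linear speed of bar below 0.01 m/s and angular speed of bar below 0.06 rad/s).
It fails at once if the bar bears on the stand (knife, window or posts) with more than 12 N (contact force between bar and stand above 12 N).
It fails at once if the arm or fingers bear on the stand with more than 12 N (contact force between the arm and stand above 12 N).
It fails at once if the fingers bear on the stand with more than 12 N (contact force between the fingers and stand above 12 N).
It fails at once if a bystander (glassware, vial or weight) is moved more than 30 mm (distance of any of cylinder, flask, beaker, vial_red, vial_blue, weight_big, weight_small from where it was at the start of the episode above 0.03 m).
It also fails if it takes over 64 s, if anything falls off the work surface, if the arm or the gripper's body presses on something with over 40 N, if the wrist force passes 120 N, or if a joint passes its speed limit or range.

ROBOT

A 6-joint arm with a two-finger parallel gripper is mounted at the origin on a cart in front of the work surface, level with it; the furniture and walls round the work are solid. World frame = base frame: x ahead of the robot, y to its left, z up, the work surface at z = 0. Lengths are in m, angles in degrees, forces in N, time in s.
With the tool pointing down it reaches from about 0.25 to 0.725 m from the base axis. Payload 9.7 kg.
Tool frame: the origin (TCP) lies midway between the tips of the shut fingers; the grasp point (between the pads) lies bot.hold_point_z behind it (bot.hold_point_z is the distance from the TCP to the grasp point, in m); z points along the fingers, y is the line along which they close (so a half turn about z gives the same grasp; the last joint's range is limited). The gripper opens to 85 mm and grips with 20 to 120 N. Pads are 22 mm wide; open, the fingers measure 114 mm over their backs; the gripper's body (76 mm by 85 mm) begins 54 mm behind the grasp point. The pads swing forward as they close: fully open they stand 13 mm farther back than shut.
Start: joints at [69.041, 4.979, 10.078, 95.1, 0, 90], TCP at [0.197, 0.514, 0.231] pointing down, gripper open.
Joint ranges: [-179.16, 179.16], [-48.56, 103.87], [-65.8, 70.77], [-126.05, 130.52], [-82.76, 87.17], [-180, 180]. Speed limits (degrees/s): [127.2, 127.2, 147.25, 180, 180, 180].

INTERFACE

Orientations are given as [roll, pitch, yaw] about the fixed x, y, z axes, in that order (R = Rz(yaw) Ry(pitch) Rx(roll)).
In Python, from workcell import bot, camera, camera_model, ticket gives the robot as it stands.
- The arm moves only by the tool send_rows, never from a script. Its argument "targets" is text: rows parted by semicolons, each of 5 numbers parted by spaces: the shift along the tool's x, y, z in mm, then the turn about the tool's z in degrees, then the closure in counts, from 0 (fully open) to 255 (shut). A call has 1 to 20 rows; each row is the pose to reach, as a shift and turn from the pose commanded when the call began, along the tool's axes at that moment; what a row does not reach only later rows make up. A row lasts 1/8 s, in which the tool goes at most 62.5 mm and 10.7 degrees, less where a joint would pass 70% of its speed; a pose out of reach is approached as far as the arm can. A call with a gripper value outside its range is refused whole. The fingers move at their own pace and stop on an object; "newtons" is the grip in N (left out, the last holds). Time passes only in rows, so rows that repeat a pose let the fingers close. It gives the time, the measured TCP pose, the force, the opening and the grip force at its end, in the units of the state.
- bot.get_obs(): the state, without advancing time (a new reading comes with each control period).
- camera(name): name is "side" or "top"; returns the picture (400x640x3 uint8, blue, green, red); there is no depth.
- camera_model(name): a dict with "K" (3x3 intrinsics, pixels), "pose" (4x4, takes a point from camera to world coordinates). Camera axes: x right, y down, z forward; pixel columns grow to the right and rows downward; lengths in m; the calibration is good to about 2 mm. A picture is of the moment at which its call begins. camera_model takes no time and is no camera call.
- ticket.job_done(): hands the job in; it is judged then, once.
The state is a dict: "time": time; "q": joint angles; "qd": joint speeds; "joint_efforts": joint torques, N m; "ee_pos": TCP position; "tcp_rot": TCP orientation; "wrist_force": force on the tool from outside, world axes, zero at the start; "torque": the same for the moment, N m; "opening": finger opening in m; "grasp_force": force on a finger pad.
Only numpy, scipy, OpenCV 4.12 (cv2) and the standard library are available. Lean on these libraries where they do the work, as an engineer would, in place of code of your own. Each camera call takes 0.05 s, during which the arm holds its last target. There are 200 camera calls.

## Working session

There is one attempt and no reset: what is moved stays moved. The work goes in short steps, Python scripts to look and compute and a tool call to move; the robot and the scene stay as the last step left them, time stands still between calls to the robot, and variables do not carry over. Pictures are saved under pics/ and viewed, at most 10 in all, crops included, and the job is handed in when it is done.

Besides the shell and the picture viewer there is one more tool, called after "Request:" in YAML: its name, and indented under it one key for each argument. send_rows: Moves the arm, as the interface text tells. Its arguments: {"type":"object","properties":{"targets":{"type":"string"},"newtons":{"type":"number"}},"required":["targets"]}

```bash
mkdir -p pics; ls
python3 - <<'E'
from workcell import bot,camera,camera_model
import cv2,json
for n in("top","side"):
    cv2.imwrite(f"pics/{n}0.png",camera(n)); m=camera_model(n); print(n,m["K"],m["pose"])
print(bot.get_obs(),bot.hold_point_z)
E
```

```text
pics
top [[440.18433498   0.         320.65837253]
 [  0.         440.18433498 195.18835202]
 [  0.           0.           1.        ]] [[ 0.37022111 -0.75463408  0.54172293 -0.35514461]
 [-0.92886426 -0.30835086  0.20525823 -0.40357314]
 [ 0.01214588 -0.579178   -0.81511062  1.47902282]
 [ 0.          0.          0.          1.        ]]
side [[514.34774273   0.         321.72343097]
 [  0.         514.34774273 199.61610514]
 [  0.           0.           1.        ]] [[ 0.99658181 -0.05947136  0.05733983  0.48045816]
 [-0.07811056 -0.45235741  0.88840954 -1.70052086]
 [-0.02689683 -0.88985164 -0.4554565   0.91127288]
 [ 0.          0.          0.          1.        ]]
{'time': 0.1, 'q': array([6.90420842e+01, 5.00775582e+00, 1.00401547e+01, 9.50981755e+01,
       1.24145802e-03, 8.99998838e+01]), 'qd': array([ 0.00870975, -0.09979515,  0.17841083,  0.03724029, -0.0849488 ,
       -0.01832057]), 'joint_efforts': array([ 4.71939729e-04, -5.21561193e+01,  4.65654194e+01,  1.59636576e-02,
        3.90667765e-05,  8.93286170e-06]), 'ee_pos': array([0.19665196, 0.51343999, 0.2306662 ]), 'tcp_rot': array([-1.79934223e+02, -1.24159056e-03,  1.59042199e+02]), 'wrist_force': array([-0.26313977, -0.45059102, -0.78448629]), 'torque': array([-0.02699295, -0.01869497,  0.00477949]), 'grasp_force': 0.0, 'opening': 0.08510482661483873} 0.0187
```

View pics/top0.png

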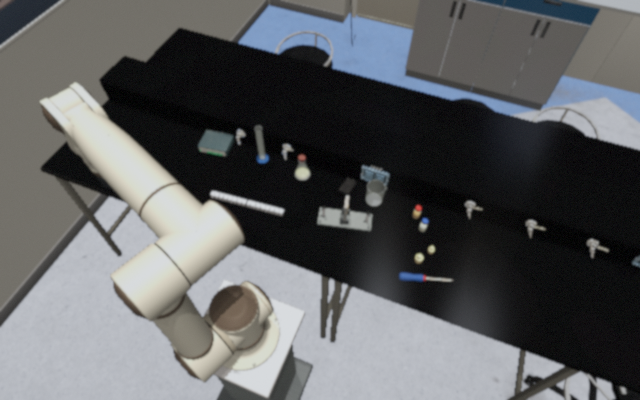

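View pics/side0.png

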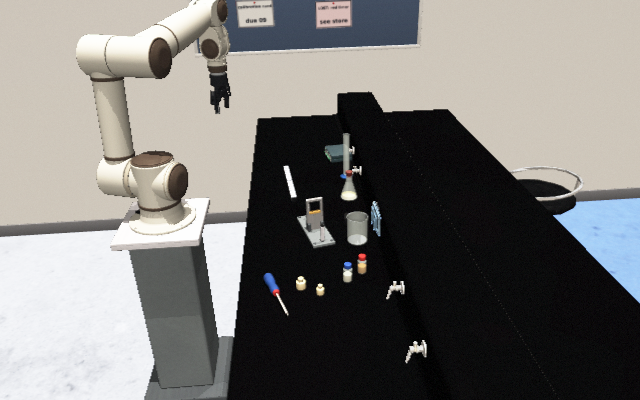

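The top view shows the bar at (211,194)-(284,212) and the stand base at (318..372, 207..230). The side view shows the bar at (284,167)-(295,197) and the stand plate at about (314,213) with its brass knife. Next I'll segment these and cast rays.

```bash
cat > h.py <<'E'
import cv2,numpy as np
from workcell import bot,camera,camera_model
M={n:camera_model(n) for n in("top","side")}
def ray(n,u,v):
    m=M[n];P=np.array(m["pose"]);d=P[:3,:3]@np.linalg.inv(m["K"])@[u,v,1];return P[:3,3],d/np.linalg.norm(d)
def onz(n,u,v,z):
    o,d=ray(n,u,v);return o+d*(z-o[2])/d[2]
def tri(a,b):
    A=np.zeros((3,3));r=np.zeros(3)
    for n,p in(("top",a),("side",b)):
        o,d=ray(n,*p);Q=np.eye(3)-np.outer(d,d);A+=Q;r+=Q@o
    return np.linalg.solve(A,r)
def proj(n,p):
    m=M[n];P=np.linalg.inv(np.array(m["pose"]));c=P[:3,:3]@p+P[:3,3];q=np.array(m["K"])@c;return q[:2]/q[2]
def crop(im,x0,y0,x1,y1,s,f):
    cv2.imwrite(f,cv2.resize(im[y0:y1,x0:x1],None,fx=s,fy=s,interpolation=cv2.INTER_CUBIC))
E
python3 - <<'E'
from h import *
im={n:np.mean([camera(n).astype(float) for _ in range(4)],0).astype(np.uint8) for n in M}
for n in im: cv2.imwrite(f"pics/{n}avg.png",im[n])
for n,b,z in(("top",(200,180,295,222),.02),("side",(275,155,302,205),.02),("top",(312,200,378,236),.012),("side",(292,192,340,250),.012)):
    x0,y0,x1,y1=b;g=cv2.cvtColor(im[n][y0:y1,x0:x1],6)
    m=(g>70).astype(np.uint8);m=cv2.morphologyEx(m,cv2.MORPH_CLOSE,np.ones((5,5)))
    k,l,s,c=cv2.connectedComponentsWithStats(m);i=1+s[1:,4].argmax()
    ys,xs=np.nonzero(l==i);r=cv2.minAreaRect(np.c_[xs+x0,ys+y0].astype(np.float32));bx=cv2.boxPoints(r)
    print(n,s[i],r);[print(p,onz(n,*p,z).round(4)) for p in bx]
t=cv2.resize(im["top"][190:240,310:390],None,fx=6,fy=6,interpolation=2)
s=cv2.resize(im["side"][190:250,285:345],None,fx=5,fy=5,interpolation=2)
w=np.zeros((600,780,3),np.uint8);w[:300,:480]=t;w[:300,480:780]=s
w[300:600,:600]=cv2.resize(im["top"][180:220,205:285],(600,300),interpolation=2)
cv2.imwrite("pics/c1.png",w)
E
```

```text
top [   0   10   85   32 1286] ((242.0, 205.5), (31.0, 84.0), 90.0)
[200. 190.] [0.4523 0.4297 0.02  ]
[284. 190.] [0.5819 0.1125 0.02  ]
[284. 221.] [0.4458 0.0505 0.02  ]
[200. 221.] [0.3227 0.3526 0.02  ]
side [  8  10  14  33 200] ((289.6470642089844, 181.0882568359375), (33.46991729736328, 6.063390731811523), 75.96376037597656)
[282.6471  165.58826] [0.4478 0.3874 0.02  ]
[288.52942 164.11768] [0.4739 0.4002 0.02  ]
[296.64703 196.58826] [0.4985 0.0762 0.02  ]
[290.7647  198.05884] [0.4756 0.0666 0.02  ]
top [   5    0   56   31 1073] ((345.24017333984375, 213.69869995117188), (55.11227035522461, 28.15087127685547), 7.594643592834473)
[316.0655  224.00874] [ 0.4848 -0.0687  0.012 ]
[319.786   196.10481] [ 0.6142 -0.0326  0.012 ]
[374.41486 203.38866] [ 0.6643 -0.2504  0.012 ]
[370.69434 231.29259] [ 0.5339 -0.2769  0.012 ]
side [  5   5  38  53 970] ((313.8592529296875, 223.12069702148438), (51.004600524902344, 29.724685668945312), 74.40719604492188)
[292.6889  202.55196] [0.4819 0.0436 0.012 ]
[321.31964 194.562  ] [0.5955 0.0971 0.012 ]
[335.0296  243.68944] [ 0.6122 -0.2688  0.012 ]
[306.39886 251.6794 ] [ 0.5162 -0.3056  0.012 ]
```

View pics/c1.png

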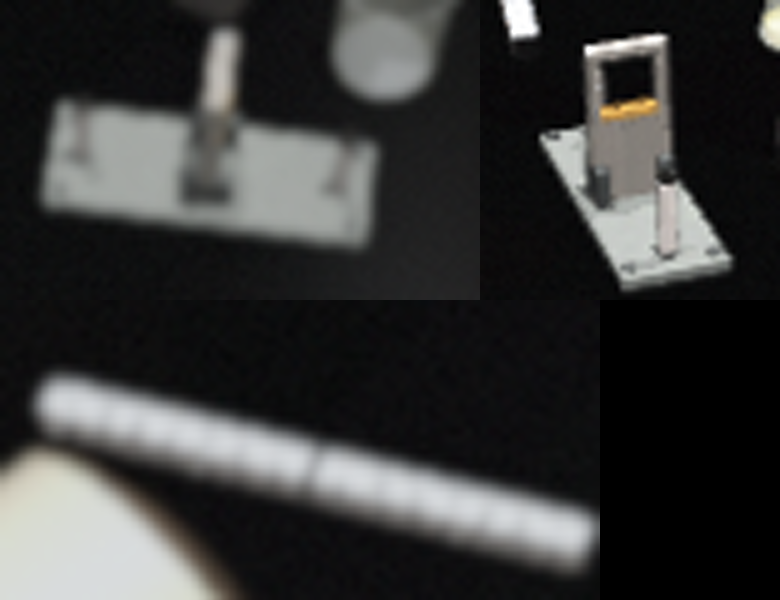

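The crop shows:
- **Stand base:** corners in the top view at about (319.5,206.7), (373,213.3), (370.3,231.3) and (317,225).
- **Knife:** brass strip centred near side (314.6,211.6).
- **Bar ring:** near top (247,202.4).

I'll refine these.

Run:
```python
from h import *
im={n:cv2.imread(f"pics/{n}avg.png") for n in M}
S=8
def rect(n,b,f,poly=None):
    x0,y0,x1,y1=b;c=cv2.resize(im[n][y0:y1,x0:x1],None,fx=S,fy=S,interpolation=cv2.INTER_CUBIC)
    m=f(c).astype(np.uint8)
    k,l,s,_=cv2.connectedComponentsWithStats(m);i=1+s[1:,4].argmax();ys,xs=np.nonzero(l==i)
    return np.c_[(xs+.5)/S-.5+x0,(ys+.5)/S-.5+y0]
g=lambda c:cv2.cvtColor(c,6)>110
# bar: top, drop robot by warm colour
def barf(c):
    i=c.astype(int);m=(g(c)&(i[...,2]<i[...,0]+15)).astype(np.uint8);return cv2.morphologyEx(m,cv2.MORPH_CLOSE,np.ones((17,17)))
for n,b in(("top",(205,182,292,220)),("side",(276,158,302,205))):
    p=rect(n,b,barf);w=np.array([onz(n,*q,.015) for q in p])[:,:2]
    r=cv2.minAreaRect(w.astype(np.float32));c=w.mean(0);d=np.linalg.svd(w-c,full_matrices=0)[2][0];d*=np.sign(d[1])
    t=(w-c)@d;print(n,"bar",r,c,d,np.degrees(np.arctan2(d[1],d[0])),c+d*(t.min()+t.max())/2,t.max()-t.min())
print("ring",onz("top",247,202.4,.02))
C=[onz("top",u-.4,v-.4,.012)[:2] for u,v in((319.5,206.7),(373,213.3),(370.3,231.3),(317,225))]
print("base",np.round(C,4),np.mean(C,0))
for a,b in((0,1),(3,2),(1,2),(0,3)):d=C[a]-C[b];print(np.linalg.norm(d),np.degrees(np.arctan2(d[1],d[0])))
D=[onz("side",480*0+(u-480)/5+285-.4,v/5+190-.4,.012)[:2] for u,v in((540,133),(732,263),(625,283))]
print("side base",np.round(D,4),(D[0]+D[1])/2)
def br(c):
    i=c.astype(int);return (i[...,2]-i[...,0]>50)&(i[...,2]>120)
p=rect("side",(300,200,330,220),br);print("brass",p.mean(0),p.min(0),p.max(0),onz("side",*p.mean(0),.079))
for nm,u,v in(("postR",667,160),):print(nm,onz("side",(u-480)/5+285-.4,v/5+189.6,.073))
ts=lambda a,b:onz(a,*b,.073)
# bystanders bottom rough
for nm,n,u,v,z in(("cyl","top",263,160,.0),("flask","top",302,173,.02),("beaker","top",375,200,.0),("vr","top",417,213,.05),("vb","top",424,226,.05)):print(nm,onz(n,u,v,z).round(3))
```

```text
top bar ((0.4731665551662445, 0.23082411289215088), (0.03452053666114807, 0.3193446695804596), 5.0280280113220215) [0.47375793 0.2284148 ] [-0.08651868  0.99625023] 94.96336050173014 [0.47354547 0.23086125] 0.3193479787681456
side bar ((0.47326040267944336, 0.24272286891937256), (0.02531859092414379, 0.32015714049339294), 4.994853973388672) [0.47398485 0.23258787] [-0.08555721  0.99633326] 94.90806742355606 [0.47311622 0.24270336] 0.3201681268159553
ring [0.46984136 0.22413585 0.02      ]
base [[ 0.5666 -0.0486]
 [ 0.6177 -0.2577]
 [ 0.5344 -0.2735]
 [ 0.483  -0.0716]] [ 0.5504397  -0.16284765]
0.21519065269190457 103.73640366193762
0.20827685927827932 104.27511412721786
0.08480390645127765 10.74270084873017
0.0866823057932662 15.385139008701994
side base [[ 0.493  -0.0659]
 [ 0.6131 -0.2596]
 [ 0.5413 -0.2757]] [ 0.55305255 -0.16276625]
brass [314.40711009 211.59148249] [308.4375 209.3125] [320.3125 213.8125] [ 0.55354011 -0.16296179  0.079     ]
postR [ 0.57444889 -0.22436994  0.073     ]
cyl [0.708 0.271 0.   ]
flask [0.691 0.079 0.02 ]
beaker [ 0.69  -0.246 -0.   ]
vr [ 0.657 -0.422  0.05 ]
vb [ 0.61  -0.461  0.05 ]
```

```bash
cat >> h.py <<'E'
from scipy.spatial.transform import Rotation as R
def go(x,y,z,yaw,p=None,rot=None):
    o=bot.get_obs();p=o["ee_pos"] if p is None else np.array(p);rot=o["tcp_rot"] if rot is None else rot
    Rm=R.from_euler("xyz",rot,degrees=True)
    print("shift mm",(Rm.inv().apply(np.array([x,y,z])-p)*1000).round(1),"turn",round(rot[2]-yaw,2))
E
python3 -c "
from h import *
go(.465,.326,.1,94.95);go(.465,.326,.004,94.95)"
```

```text
shift mm [-317.6  -79.2  131.3] turn 64.09
shift mm [-317.6  -79.2  227.3] turn 64.09
```

Request:
send_rows:
  targets: "-50 -12 10 10 0;-105 -26 30 20 0;-160 -40 50 30 0;-215 -53 70 40 0;-265 -66 90 50 0;-300 -75 110 60 0;-317.6 -79.2 131 64.1 0;-317.6 -79.2 131 64.1 0;-317.6 -79.2 131 64.1 0"

```text
time: 1.62
ee_pos: [0.4648, 0.3265, 0.101]
tcp_rot: [180.0, -0.0, 95.0]
wrist_force: [-0.4, -0.1, 0.0]
opening: 0.0854
grasp_force: 0.0
```

Run:
```python
from h import *
t=[]
for i in range(6):
    im=camera("side" if i%2 else "top");o=bot.get_obs();t.append(np.r_[o["wrist_force"],o["torque"]])
    if i<2: cv2.imwrite(f"pics/g{i}.png",im)
print(np.mean(t,0).round(3),np.std(t,0).round(4));np.save("tare.npy",np.mean(t,0))
print(o["ee_pos"],o["tcp_rot"],o["time"])
go(.465,.326,.004,94.95)
a=cv2.resize(cv2.imread("pics/g0.png")[160:230,190:300],None,fx=7,fy=7,interpolation=2)
cv2.imwrite("pics/g.png",a)
```

```text
[-0.076  0.046  0.064 -0.012  0.018  0.001] [0.5931 0.4718 0.2622 0.0226 0.02   0.0281]
[0.46479265 0.32659802 0.10089911] [ 1.79955864e+02 -2.74667349e-02  9.50080765e+01] 1.925
shift mm [-0.7  0.1 96.9] turn 0.06
```

View pics/g.png

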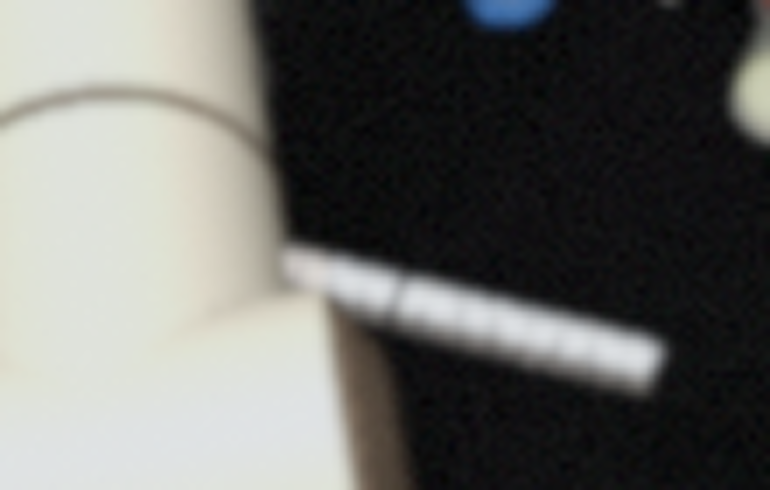

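The arm covers the left part of the bar. Its right half and the ring (crop (395,300)) are where I expected, so I'll descend and grip.

Request:
send_rows:
  targets: "0 0 40 0 0;0 0 75 0 0;0 0 90 0 0;0 0 97 0 0;0 0 97 0 0;0 0 97 0 255;0 0 97 0 255;0 0 97 0 255;0 0 97 0 255;0 0 97 0 255;0 0 97 0 255;0 0 97 0 255;0 0 97 0 255;0 0 97 0 255"
  newtons: 80

```text
time: 3.68
ee_pos: [0.4653, 0.3262, 0.0039]
tcp_rot: [180.0, -0.0, 94.9]
wrist_force: [-1.1, 0.1, 5.1]
opening: 0.0182
grasp_force: 80.9
```

Request:
send_rows:
  targets: "0 0 -10 0 255;0 0 -40 0 255;0 0 -80 0 255;0 0 -115 0 255;0 0 -130 0 255;0 0 -130 0 255;0 0 -130 0 255"

```text
time: 4.55
ee_pos: [0.4644, 0.3257, 0.1315]
tcp_rot: [-179.9, 0.1, 94.9]
wrist_force: [1.0, 0.4, -1.1]
opening: 0.0183
grasp_force: 80.0
```

```bash
cat >> h.py <<'E'
def look(tag,k=3):
    T=[];I={n:[] for n in M}
    for i in range(k):
        for n in M:
            I[n].append(camera(n).astype(float));o=bot.get_obs();T.append(np.r_[o["wrist_force"],o["torque"]])
    I={n:np.mean(v,0).astype(np.uint8) for n,v in I.items()}
    for n in M: cv2.imwrite(f"pics/{n}{tag}.png",I[n])
    return I,np.mean(T,0),o
E
python3 - <<'E'
from h import *
I,T,o=look("L",10)
d=T-np.load("tare.npy");print(d.round(4),T.round(4),o["ee_pos"],o["tcp_rot"],o["time"])
cv2.imwrite("pics/L.png",np.hstack([cv2.resize(I["top"][140:240,200:310],(400,364)),cv2.resize(I["side"][100:210,250:340],(300,364))]))
E
```

```text
[ 0.3141 -0.0981 -1.5418  0.0768 -0.0141  0.003 ] [ 0.2385 -0.0518 -1.4783  0.0647  0.004   0.0037] [0.46496657 0.32601536 0.1332638 ] [-1.79998113e+02  4.24552989e-03  9.49410381e+01] 5.55
```

View pics/L.png

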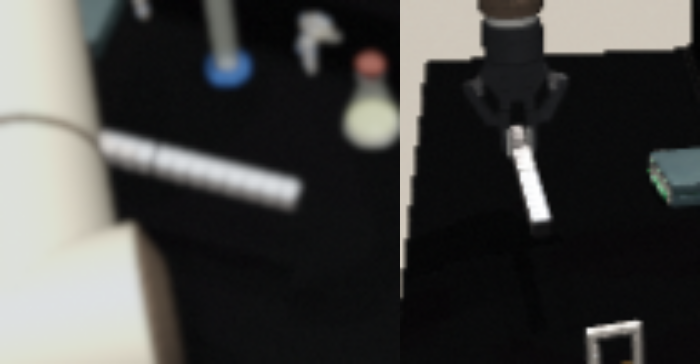

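Now I'll check droop, roughly: the bar's right end is at top about (281.5,192.5) and side about (291.5,167).

Run:
```python
from h import *
I={n:cv2.imread(f"pics/{n}L.png") for n in M}
S=8
for n,b in(("top",(228,170,290,205)),("side",(281,136,300,172))):
    x0,y0,x1,y1=b;c=cv2.resize(I[n][y0:y1,x0:x1],None,fx=S,fy=S,interpolation=2);i=c.astype(int)
    m=((cv2.cvtColor(c,6)>110)&(i[...,2]<i[...,0]+15)).astype(np.uint8);m=cv2.morphologyEx(m,cv2.MORPH_CLOSE,np.ones((17,17)))
    k,l,s,_=cv2.connectedComponentsWithStats(m);j=1+s[1:,4].argmax();ys,xs=np.nonzero(l==j)
    p=np.c_[(xs+.5)/S-.5+x0,(ys+.5)/S-.5+y0].astype(np.float32);bx=cv2.boxPoints(cv2.minAreaRect(p));print(n,bx.round(1).tolist())
d=np.array([-.0862,.9963,0]);t=np.array([.465,.326,.139])
for s in(0,-95,-251,-255):
  for dz in(-.01,0,.01):
    q=t+d*s/1000+[0,0,dz];print(s,dz,proj("top",q).round(1),proj("side",q).round(1))
```

```text
top [[225.8000030517578, 182.5], [227.6999969482422, 175.0], [282.70001220703125, 189.10000610351562], [280.70001220703125, 196.60000610351562]]
side [[280.1000061035156, 138.5], [287.3999938964844, 136.60000610351562], [295.0, 165.8000030517578], [287.70001220703125, 167.6999969482422]]
0 -0.01 [219.2 179.1] [285.3 147.2]
0 0 [218.8 177.5] [285.2 145. ]
0 0.01 [218.3 175.9] [285.  142.7]
-95 -0.01 [242.2 185. ] [287.7 155.6]
-95 0 [241.8 183.4] [287.6 153.3]
-95 0.01 [241.5 181.8] [287.4 151. ]
-251 -0.01 [280.7 194.9] [292.1 170.9]
-251 0 [280.6 193.3] [291.9 168.5]
-251 0.01 [280.4 191.8] [291.8 166.1]
-255 -0.01 [281.7 195.1] [292.2 171.4]
-255 0 [281.6 193.6] [292.  168.9]
-255 0.01 [281.4 192. ] [291.9 166.5]
```

No visible droop. I'll move to the pre-insertion pose in line with the window.

```bash
python3 -c "
from h import *
go(.4804,.128,.094,104)"
```

```text
shift mm [-198.6   -1.7   39.3] turn -9.06
```

Request:
send_rows:
  targets: "-40 0 0 -3 255;-90 -1 0 -6 255;-140 -1 0 -9 255;-185 -1.7 0 -9.1 255;-198.6 -1.7 15 -9.1 255;-198.6 -1.7 32 -9.1 255;-198.6 -1.7 39.3 -9.1 255;-198.6 -1.7 39.3 -9.1 255;-198.6 -1.7 39.3 -9.1 255"

```text
time: 6.68
ee_pos: [0.4805, 0.1288, 0.0942]
tcp_rot: [180.0, -0.0, 104.1]
wrist_force: [-0.0, 1.0, -0.7]
opening: 0.0181
grasp_force: 80.1
```

Run:
```python
from h import *
I,T,o=look("P",3)
print(o["ee_pos"],o["tcp_rot"],o["time"],T.round(3))
cv2.imwrite("pics/P.png",np.hstack([cv2.resize(I["top"][170:240,270:390],(480,280),interpolation=2),cv2.resize(I["side"][180:250,285:345],(300,350),interpolation=2)[:280]]))
```

```text
[0.48053341 0.12816158 0.09423918] [ 1.79975758e+02 -3.37385179e-03  1.04047912e+02] 6.975 [ 0.025 -0.022 -1.213  0.053  0.002 -0.03 ]
```

View pics/P.png

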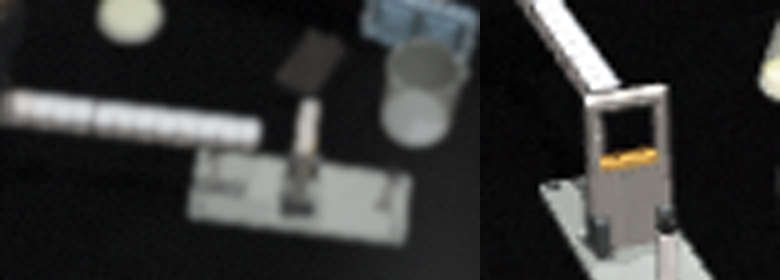

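The tip sits left of the plate in both views. I'll check the bar line numerically against the window centre, which is at side about (314.2,205.2).

Run:
```python
from h import *
p=np.array([.4805,.1284,.1003]);a=np.radians(104.05);d=np.array([np.cos(a),np.sin(a),0])
n=np.array([-d[1],d[0],0])
print("window c",proj("side",np.array([.553,-.163,.1])),"TCP line at knife",p-d*.3,proj("side",p-d*.3))
I={k:cv2.imread(f"pics/{k}P.png") for k in M};S=8
for k,b in(("top",(274,188,338,210)),("side",(288,170,316,199))):
    x0,y0,x1,y1=b;c=cv2.resize(I[k][y0:y1,x0:x1],None,fx=S,fy=S,interpolation=2);i=c.astype(int)
    m=((cv2.cvtColor(c,6)>(130 if k=="top" else 170))&(i[...,2]<i[...,0]+12)).astype(np.uint8);m=cv2.morphologyEx(m,cv2.MORPH_CLOSE,np.ones((17,17)))
    kk,l,s,_=cv2.connectedComponentsWithStats(m);j=1+s[1:,4].argmax();ys,xs=np.nonzero(l==j)
    q=np.c_[(xs+.5)/S-.5+x0,(ys+.5)/S-.5+y0].astype(np.float32);print(k,cv2.boxPoints(cv2.minAreaRect(q)).round(1).tolist())
    for s in(-.1,-.16,-.25):
        print(s,[proj(k,p+d*s+n*w*.01+[0,0,z*.01]).round(1).tolist() for w,z in((-1,1),(1,1),(-1,-1),(1,-1))])
for z,u,v in((.120,0,0),):pass
# brass edges
c=cv2.resize(I["side"][195:225,300:330],None,fx=S,fy=S,interpolation=2).astype(int)
ys,xs=np.nonzero((c[...,2]-c[...,0]>50)&(c[...,2]>120));print("brass",(xs.min()+.5)/S+299.5,(xs.max()+.5)/S+299.5,ys.mean()/S+194.5,xs.mean()/S+299.5)
st=np.radians(14);ex=np.array([np.cos(st),np.sin(st),0])
for w in(-.02,0,.02):print(w,proj("side",np.array([.553,-.163,.08])+ex*w))
```

```text
window c [314.04134077 206.14724959] TCP line at knife [ 0.55333056 -0.16262527  0.1003    ] [314.12864372 206.01159619]
top [[272.79998779296875, 199.1999969482422], [273.6000061035156, 192.39999389648438], [334.79998779296875, 199.6999969482422], [333.8999938964844, 206.39999389648438]]
-0.1 [[294.2, 195.6], [293.3, 199.9], [294.3, 198.6], [293.5, 202.9]]
-0.16 [[309.7, 197.4], [309.0, 201.7], [309.8, 200.4], [309.0, 204.7]]
-0.25 [[333.3, 200.2], [332.6, 204.5], [333.1, 203.2], [332.5, 207.5]]
side [[287.5, 174.5], [293.29998779296875, 169.8000030517578], [315.8999938964844, 198.0], [310.1000061035156, 202.6999969482422]]
-0.1 [[300.1, 179.7], [295.0, 180.6], [300.4, 184.6], [295.2, 185.4]]
-0.16 [[304.8, 186.2], [299.5, 187.1], [305.1, 191.2], [299.8, 192.1]]
-0.25 [[312.4, 196.7], [306.9, 197.6], [312.6, 201.8], [307.1, 202.8]]
brass 308.4375 320.3125 211.52766736401674 314.326359832636
-0.02 [308.62187242 212.37052817]
0 [314.23957969 211.34784737]
0.02 [319.82262722 210.33147623]
```

Consistent to about 2 mm. Threading through the window.

Request:
send_rows:
  targets: "-15 0 0 0 255;-40 0 0 0 255;-65 0 0 0 255;-90 0 0 0 255;-90 0 0 0 255"

```text
time: 7.6
ee_pos: [0.5025, 0.0387, 0.094]
tcp_rot: [-180.0, 0.0, 103.9]
wrist_force: [-0.8, -0.4, -1.5]
opening: 0.0178
grasp_force: 80.0
```

Request:
send_rows:
  targets: "-20 0 0 0 255;-50 0 0 0 255;-80 0 0 0 255;-110 0 0 0 255;-140 0 0 0 255;-158 0 0 0 255;-164 0 0 0 255;-164 0 0 0 255"

```text
time: 8.6
ee_pos: [0.5419, -0.1181, 0.0939]
tcp_rot: [-180.0, -0.0, 104.0]
wrist_force: [0.3, -0.0, -1.6]
opening: 0.018
grasp_force: 80.0
```

Run:
```python
from h import *
I,T,o=look("Q",6)
print(o["ee_pos"],o["tcp_rot"],o["time"],T.round(4))
k=np.array([.553,-.163]);a=np.radians(14);e=np.array([-np.sin(a),np.cos(a)]);print("y' mm",(o["ee_pos"][:2]-k)@e*1000,"x'",(o["ee_pos"][:2]-k)@[np.cos(a),np.sin(a)]*1000)
cv2.imwrite("pics/Q.png",np.hstack([cv2.resize(I["top"][170:240,290:410],(480,280),interpolation=2),cv2.resize(I["side"][180:250,285:345],(300,350),interpolation=2)[:280]]))
```

```text
[ 0.54201221 -0.11832784  0.09400019] [-1.79998580e+02  7.45112750e-04  1.04045246e+02] 9.2 [ 0.0403  0.0762 -1.3313  0.0686  0.0043 -0.0097]
y' mm 46.0033900550193 x' 0.1457720258141158
```

View pics/Q.png

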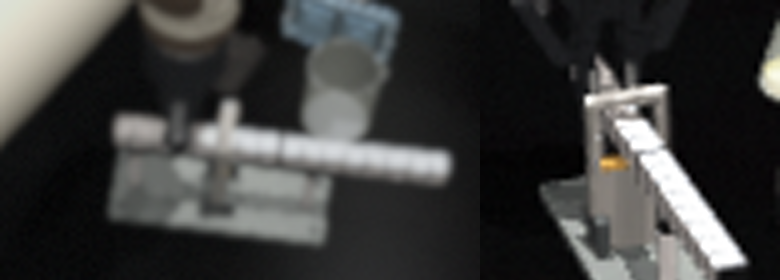

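Threaded, ring just right of the plate. Lowering gently toward the knife.

Request:
send_rows:
  targets: "0 0 4 0 255;0 0 7 0 255;0 0 8.5 0 255;0 0 8.5 0 255;0 0 8.5 0 255"

```text
time: 9.82
ee_pos: [0.5421, -0.1184, 0.0856]
tcp_rot: [180.0, 0.0, 104.0]
wrist_force: [0.4, -0.6, -1.4]
opening: 0.0181
grasp_force: 80.0
```

Request:
send_rows:
  targets: "0 0 0.5 0 255;0 0 0.5 0 255;0 0 0.5 0 255"

```text
time: 10.2
ee_pos: [0.5421, -0.1184, 0.085]
tcp_rot: [180.0, 0.0, 104.0]
wrist_force: [-0.5, -0.2, -1.3]
opening: 0.018
grasp_force: 80.0
```

Request:
send_rows:
  targets: "0 0 0.4 0 255;0 0 0.4 0 255;0 0 0.4 0 255"

```text
time: 10.58
ee_pos: [0.542, -0.1184, 0.0846]
tcp_rot: [-180.0, -0.0, 104.0]
wrist_force: [-0.1, -0.6, -1.9]
opening: 0.0179
grasp_force: 80.0
```

Request:
send_rows:
  targets: "0 0 0.3 0 255;0 0 0.3 0 255"

```text
time: 10.82
ee_pos: [0.542, -0.1184, 0.0843]
tcp_rot: [-180.0, -0.0, 104.0]
wrist_force: [0.3, -0.1, -1.7]
opening: 0.0181
grasp_force: 80.0
```

Request:
send_rows:
  targets: "0 0 0.3 0 255;0 0 0.3 0 255"

```text
time: 11.08
ee_pos: [0.542, -0.1184, 0.084]
tcp_rot: [180.0, 0.0, 104.0]
wrist_force: [0.5, -0.2, -1.7]
opening: 0.0183
grasp_force: 80.0
```

Request:
send_rows:
  targets: "0 0 0.3 0 255;0 0 0.3 0 255"

```text
time: 11.32
ee_pos: [0.542, -0.1183, 0.0839]
tcp_rot: [180.0, 0.0, 104.0]
wrist_force: [-1.0, 0.1, 0.1]
opening: 0.0183
grasp_force: 80.3
```

Contact made, with roughly the bar's own weight on the knife. I'll ease the grip, open partly and watch.

Request:
send_rows:
  targets: "0 0 0 0 255;0 0 0 0 255"
  newtons: 20

```text
time: 11.58
ee_pos: [0.542, -0.1184, 0.0838]
tcp_rot: [180.0, 0.0, 104.0]
wrist_force: [-0.9, 1.5, 0.8]
opening: 0.0181
grasp_force: 80.5
```

Request:
send_rows:
  targets: "0 0 0 0 180;0 0 0 0 160;0 0 0 0 150;0 0 0 0 150;0 0 0 0 150;0 0 0 0 150;0 0 0 0 150;0 0 0 0 150;0 0 0 0 150;0 0 0 0 150;0 0 0 0 150;0 0 0 0 150"

```text
time: 13.08
ee_pos: [0.542, -0.1184, 0.0837]
tcp_rot: [-180.0, -0.0, 104.0]
wrist_force: [-0.2, -0.2, 0.2]
opening: 0.0351
grasp_force: 0.0
```

```bash
cat >> h.py <<'E'
def tilt(I):
    # side-view line of the bar's right half: white mask vs predicted tilt
    b=(309,200,342,245);S=8;x0,y0,x1,y1=b;c=cv2.resize(I["side"][y0:y1,x0:x1],None,fx=S,fy=S,interpolation=2);i=c.astype(int)
    m=(i.min(2)>190).astype(np.uint8);m=cv2.morphologyEx(m,cv2.MORPH_CLOSE,np.ones((17,17)))
    k,l,s,_=cv2.connectedComponentsWithStats(m);j=1+s[1:,4].argmax();ys,xs=np.nonzero(l==j)
    q=np.c_[(xs+.5)/S-.5+x0,(ys+.5)/S-.5+y0].astype(np.float32)
    return cv2.boxPoints(cv2.minAreaRect(q)).round(1).tolist()
E
python3 - <<'E'
from h import *
I,T,o=look("R",2)
I0={"side":cv2.imread("pics/sideQ.png")}
print(o["time"],T.round(3),o["opening"]);print("Q",tilt(I0));print("R",tilt(I))
a=np.radians(14);e=np.array([-np.sin(a),np.cos(a),0]);k=np.array([.553,-.163,.10])
for s in(-.203,):
  for t in(0,-5,5):
    print(t,proj("side",k+e*s+[0,0,s*np.tan(np.radians(t))]),proj("top",k+e*s+[0,0,s*np.tan(np.radians(t))]))
cv2.imwrite("pics/R.png",np.hstack([cv2.resize(I["top"][170:240,290:410],(480,280),interpolation=2),cv2.resize(I["side"][180:250,285:345],(300,350),interpolation=2)[:280]]))
E
```

```text
13.275 [-0.028 -0.409 -0.06  -0.003 -0.001 -0.005] 0.03514187646667733
Q [[310.20001220703125, 202.60000610351562], [315.0, 199.1999969482422], [337.5, 231.60000610351562], [332.6000061035156, 235.0]]
R [[309.20001220703125, 203.8000030517578], [314.1000061035156, 200.39999389648438], [337.3999938964844, 234.3000030517578], [332.5, 237.6999969482422]]
0 [334.30642108 235.14439546] [399.85476871 211.94675052]
-5 [334.21412807 230.11578555] [400.61308834 209.32914535]
5 [334.3977664 240.1213699] [399.10962736 214.51886625]
```

View pics/R.png

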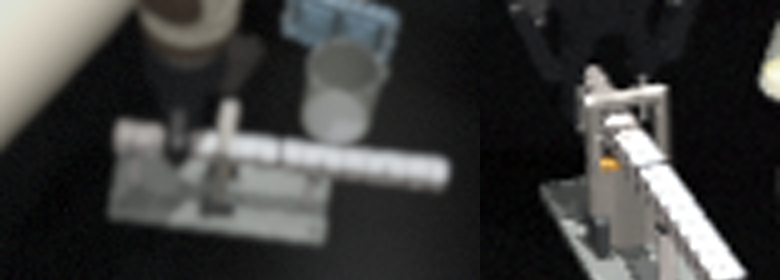

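After release the tip dropped 2.7 px, the amount expected for the 10 mm lowering, so the bar is still level after 1.5 s. I'll open further, retreat straight up and recheck.

Request:
send_rows:
  targets: "0 0 0 0 120;0 0 0 0 90;0 0 0 0 80;0 0 0 0 80;0 0 -10 0 80;0 0 -30 0 80;0 0 -60 0 80;0 0 -100 0 80;0 0 -120 0 80;0 0 -120 0 80;0 0 -120 0 80;0 0 -120 0 80;0 0 -120 0 80;0 0 -120 0 80"

```text
time: 15.02
ee_pos: [0.5419, -0.1183, 0.2033]
tcp_rot: [-180.0, -0.0, 104.0]
wrist_force: [-0.1, 0.1, 0.4]
opening: 0.0585
grasp_force: 0.0
```

Run:
```python
from h import *
for k in range(3):
    I,T,o=look(f"S{k}",4);print(o["time"],tilt(I),o["ee_pos"])
cv2.imwrite("pics/S.png",np.hstack([cv2.resize(I["top"][170:240,290:410],(480,280),interpolation=2),cv2.resize(I["side"][180:250,285:345],(300,350),interpolation=2)[:280]]))
```

```text
15.425 [[307.79998779296875, 202.6999969482422], [312.8999938964844, 199.10000610351562], [337.70001220703125, 234.0], [332.6000061035156, 237.60000610351562]] [ 0.54204132 -0.11837562  0.20370748]
15.825 [[307.70001220703125, 202.8000030517578], [312.8999938964844, 199.10000610351562], [337.79998779296875, 234.0], [332.6000061035156, 237.6999969482422]] [ 0.54203209 -0.11837949  0.20368375]
16.225 [[307.70001220703125, 202.8000030517578], [312.8999938964844, 199.10000610351562], [337.79998779296875, 234.0], [332.6000061035156, 237.6999969482422]] [ 0.54201794 -0.11837557  0.20366895]
```

View pics/S.png

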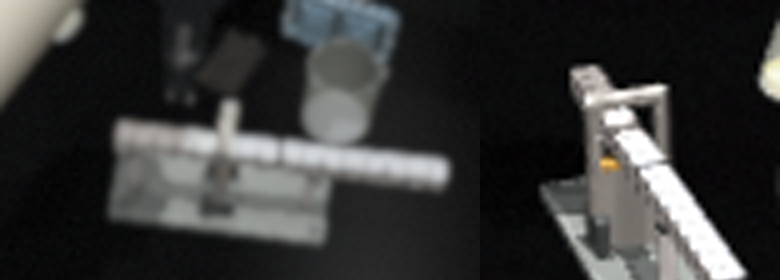

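The bar rests through the window with the gripper clear. Its tip has stayed at (337.8,234.0)-(332.6,237.7) for over 3 s, so it is level and still.

```bash
python3 -c "
from workcell import ticket
print(ticket.job_done())"
```

```text
the job is handed in; nothing more can be done
None
```

The bar is through the window, balanced level on the knife and released; it sat still for over 3 s at 16 s on the clock, and I handed the job in (no verdict was returned).

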